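# Load the sample pellet into the analyser's well and start the measurement

## Robot

A 7-joint arm with a two-finger parallel gripper is mounted at the origin on the work surface. World frame = base frame: x ahead of the robot, y to its left, z up, the work surface at z = 0. Lengths are in mm, angles in rad, forces in N, time in s.
With the tool pointing down it reaches from about 400 to 850 mm from the base axis. Payload 4.4 kg.
Tool frame: the origin (TCP) lies midway between the tips of the shut fingers; the grasp point (between the pads) lies bot.pinch_z behind it (bot.pinch_z is the distance from the TCP to the grasp point, in mm); z points along the fingers, y is the line along which they close (so a half turn about z gives the same grasp; the last joint's range is limited). The gripper opens to 94 mm and grips with 3 to 60 N. Pads are 16 mm wide; open, the fingers measure 119 mm over their backs; the gripper's body (75 mm by 177 mm) begins 78 mm behind the grasp point.
Start: joints at [-0.066, 0.628, 0.038, 1.517, -0.027, 0.996, -0.02], TCP at [650.014, 0.028, 205.478] pointing down, gripper open.
Joint ranges: [-3.06, 3.06], [-0.37, 2.12], [-1.25, 1.32], [0.18, 2.47], [-1.1, 4.24], [0.23, 1.98], [-2.94, 2.94]. Speed limits (rad/s): [2.57, 2.57, 3.14, 3.14, 3.14, 3.14, 3.14].

## Interface

Orientations are given as a unit quaternion [x, y, z, w].
In Python, from plant import readout, viewer, bot gives the robot as it stands.
- The arm moves only by the tool apply_moves, never from a script. Its argument "deltas" is a list of rows, each a list of 5 numbers: the opening, from 0 (shut) to 1 (fully open), then the shift along the tool's x, y, z scaled (see below), then the turn about the tool's z scaled (see below). A call has 1 to 20 rows; each row shifts and turns the commanded pose from where the row before left it, along the tool's axes as they then stand; what a row does not reach is not made up. The controller multiplies each number of a shift by 0.75 m and each number of a turn by 90 degrees. A row lasts 1/8 s, in which the tool goes at most 62.5 mm and 10.7 degrees, less where a joint would pass 70% of its speed; a pose out of reach is approached as far as the arm can. A call with a number of a shift or a turn outside -1 to 1 is refused whole. A call with a gripper value outside its range is refused whole. The fingers move at their own pace and stop on an object; "grip_force" is the grip in N (left out, the last holds). Time passes only in rows, so rows that do not move let the fingers close. It gives the time, the measured TCP pose, the force, the opening and the grip force at its end, in the units of the state.
- readout.observe(): the state, without advancing time (a new reading comes with each control period).
- viewer.capture(name): name is "scene" or "side" or "wrist"; returns (picture, depth): 420x560x3 uint8, blue, green, red; 420x560 float32, mm along the optical axis (not along the pixel's ray), 0 where there is no reading.
- viewer.camera_params(name): a dict with "mtx" (3x3 intrinsics, pixels), "R" (3x3) and "t" (3): a world point X has camera coordinates R X + t; the wrist camera has in their place "hand_eye" (4x4, takes a point from camera to tool coordinates, whose origin is the TCP and whose axes are the flange's). Camera axes: x right, y down, z forward; pixel columns grow to the right and rows downward; lengths in mm; the calibration is good to about 2 mm. A picture is of the moment at which its call begins: read the wrist's pose just before it. camera_params takes no time and is no camera call.
- bot.finish_job(): hands the job in; it is judged then, once.
Trained networks look in the newest picture that a camera, given by its name, has taken for a name from the list of things; names that differ only in an ending like _2 or _b are one class to them, and where a whole thing is asked for, a point or a joint stands for the part that bears it (a point fixed in the world has none). Each returns a list of dicts, best first, with "conf" (0 to 1); they miss things now and then, are a little off and sometimes report something else, mostly with a low value. They report only what shows in the picture. A call takes as long as a camera call.
- viewer.cut_out(camera, thing): "mask" (420x560 bool, what is visible of it).
- viewer.mark_of(camera, thing): "location" ([x, y, z] in mm, in world coordinates, good to about 4 mm: a listed point, or the origin of a listed thing).
The state is a dict: "t": time; "qpos": joint angles; "dq": joint speeds; "tau": joint torques, N m; "position": TCP position; "eef_rot": TCP orientation; "force": force on the tool from outside, world axes, zero at the start; "wrist_torque": the same for the moment, N m; "width": opening from 0.0 (shut) to 1.0 (fully open); "grip_force": force on a finger pad.
Only numpy, scipy, OpenCV 4.12 (cv2) and the standard library are available. Lean on these libraries where they do the work, as an engineer would, in place of code of your own. Each camera call takes 0.05 s, during which the arm holds its last target. There are 200 camera calls.

## Task

With the fingertips, gently push the aluminium-rimmed sample pellet with the terracotta face across the analyser's steel deck until it drops into the round well and lies flat and flush, then press the green start button fully down and let go. Slide the pellet only: do not lift it or shove it off the deck, and leave the green glass bead and everything else on the bench where they are.

Things in the scene. Friction and masses are not known exactly. Their poses are not given: they have to be found in the camera images.
- pellet: the loose sample pellet to load: a flat disc 40 mm across and 10 mm thick, bright aluminium rim, terracotta-red face, about 30 to 65 g, lying flat on the steel deck beside the well; origin at the centre of its underside, z up. It starts on either side of the well. It is brittle: never load it with more than 25 N.
- bead: a loose green glass bead disc of the same size (40 mm across, 10 mm thick) lying on the deck on the other side of the well, to be left where it is; origin at the centre of its underside.
- stage: the analyser's loading stage, fixed on the bench: a low white housing 200 mm (x) by 290 mm (y) with a grey steel deck 180 x 270 mm whose flat top is 36 mm above the bench, with the round well at its middle and a white strip 45 mm deep along its +x edge (from 100 to 145 mm beyond the well's centre) standing 22 mm above the deck. Origin on the bench below the well's centre, z up, x towards the strip, y along the strip.
- well (a point): centre of the floor of the round well in the deck: 45 mm across, 10 mm deep (its floor is 26 mm above the bench, its mouth 10 mm higher, level with the deck, with a 1 mm chamfer), black floor; axes as the stage. A seated pellet has its origin at this point, with its top level with the deck.
- start_top (a point): centre of the top face of the green start button (32 mm across) that stands on a small grey box 85 x 70 x 30 mm fixed to the bench beside the stage; it is pressed straight down.
- start (a joint): travel of the start button: 0 released, 0.006 m fully down; sprung, takes 5 N at the bottom and comes back up when let go.
- crucible_a: white porcelain crucible, 44 mm across, 36 mm tall, standing on the bench; origin at the centre of its underside. Leave it alone.
- crucible_b: second white porcelain crucible, same size; origin at the centre of its underside. Leave it alone.
- boat: white porcelain combustion boat, open tray 75 x 38 x 16 mm; origin at the centre of its underside. Leave it alone.
- mortar: white porcelain mortar bowl, 90 mm across, 50 mm tall; origin at the centre of its underside. Leave it alone.
- wash_bottle: clear plastic bottle with white cap, 60 mm across, 125 mm tall; origin at the centre of its underside. Leave it alone.
- amber_bottle: amber glass bottle with black cap, 56 mm across, 110 mm tall; origin at the centre of its underside. Leave it alone.

How it is judged:
By the outcome, as a careful person would: the job done as asked, in the order asked, and still so for the second after the job is handed in, with the robot touching nothing.
It also fails if it takes over 42 s, if anything falls off the work surface, if the arm or the gripper's body presses on something with over 40 N, if the wrist force passes 120 N, or if a joint passes its speed limit or range.

## Working session

There is one attempt and no reset: what is moved stays moved. The work goes in short steps, Python scripts to look and compute and a tool call to move; the robot and the scene stay as the last step left them, time stands still between calls to the robot, and variables do not carry over. Pictures are saved under pics/ and viewed, at most 10 in all, crops included, and the job is handed in when it is done.

Besides the shell and the picture viewer there is one more tool, called after "Call:" as name(argument=value, ...), one argument or row to a line, values as JSON. apply_moves: Moves the arm, as the interface text tells. Shifts and turns lie within -1 to 1; 1 stands for 0.75 m of shift or 90 degrees of turn. Its arguments: {"type":"object","properties":{"deltas":{"type":"array"},"grip_force":{"type":"number"}},"required":["deltas"]}

```bash
mkdir -p pics; ls; cat > h.py <<'E'
import numpy as np, cv2
from plant import readout, viewer, bot
from scipy.spatial.transform import Rotation as Rn
def world(cam,u,v,z,st=None):
    """pixel + known world height -> world"""
    p=viewer.camera_params(cam); K=np.array(p["mtx"])
    d=np.linalg.inv(K)@np.array([u,v,1.])
    if cam=="wrist":
        st=st or readout.observe(); H=np.array(p["hand_eye"])
        W=np.eye(4); W[:3,:3]=Rn.from_quat(st["eef_rot"]).as_matrix(); W[:3,3]=st["position"]
        T=W@H; o=T[:3,3]; d=T[:3,:3]@d
    else:
        R=np.array(p["R"]); t=np.array(p["t"]); o=-R.T@t; d=R.T@d
    return o+d*(z-o[2])/d[2]
E
python3 - <<'E'
from h import *
s=readout.observe(); print({k:np.round(v,3).tolist() for k,v in s.items()}, bot.pinch_z)
a=[]
for c in ["scene","wrist"]:
    im,d=viewer.capture(c); cv2.imwrite(f"pics/{c}0.png",im)
    for n in ["pellet","bead","well","start_top","stage"]:
        for r in viewer.mark_of(c,n)[:2]: print(c,n,np.round(r["location"]),round(r["conf"],2))
E
```

```text
pics
{'t': 0.0, 'qpos': [-0.066, 0.629, 0.038, 1.518, -0.027, 0.996, -0.02], 'dq': [-0.001, 0.0, 0.0, -0.002, 0.0, 0.001, -0.0], 'tau': [0.0, -54.973, 1.144, -18.663, -0.052, 0.024, 0.0], 'position': [649.354, 0.02, 204.581], 'eef_rot': [0.707, 0.707, -0.001, -0.001], 'force': [-0.893, -0.223, 0.581], 'wrist_torque': [-0.031, -0.016, -0.021], 'grip_force': 0.0, 'width': 1.0} 18.8
scene pellet [591. -94.  40.] 0.43
scene bead [604.  50.  39.] 0.71
scene well [578. -12.  26.] 0.84
scene well [ 473. -290.   54.] 0.56
scene start_top [ 473. -288.   53.] 0.44
scene stage [579. -13.  -2.] 0.59
wrist pellet [591. -96.  37.] 0.71
wrist bead [602.  49.  42.] 0.87
wrist well [582. -14.  23.] 0.71
wrist stage [575. -14.  -1.] 0.78
```

View pics/scene0.png

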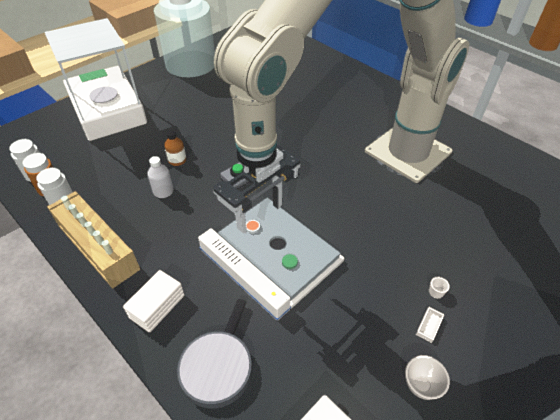

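View pics/wrist0.png

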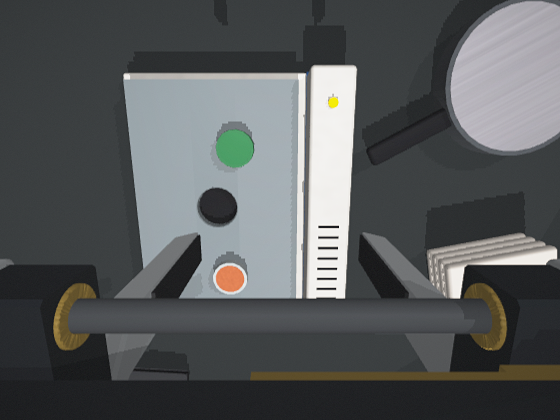

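The wrist view shows the pellet at (230,278), the well at (217,206) and the bead at (235,148). The push runs nearly along world +y, which is tool x. In the scene view the button is at (238,168). Next I'll refine these positions from masks.

```bash
python3 - <<'E'
from h import *
st=readout.observe(); im,d=viewer.capture("wrist")
def meas(c,n,z,st=None):
    for r in viewer.cut_out(c,n)[:2]:
        m=r["mask"].astype(np.uint8); cs,_=cv2.findContours(m,cv2.RETR_EXTERNAL,cv2.CHAIN_APPROX_NONE)
        k=max(cs,key=cv2.contourArea)[:,0,:].astype(float)
        W=np.array([world(c,u,v,z,st) for u,v in k])
        (x,y),rad=cv2.minEnclosingCircle(W[:,:2].astype(np.float32))
        print(c,n,round(r["conf"],2),"circ",round(x,1),round(y,1),"rad",round(rad,1),"mean",W.mean(0).round(1),"px",k.mean(0).round())
for n,z in [("pellet",46),("bead",46),("well",36)]: meas("wrist",n,z,st)
P=np.array(st["position"]); print(P)
im,d=viewer.capture("scene"); p=viewer.camera_params("scene")
for n,z in [("pellet",46),("bead",46),("start_top",50)]: meas("scene",n,z)
K=np.array(p["mtx"]);R=np.array(p["R"]);t=np.array(p["t"])
for u,v in [(277,243),(238,168),(237,170),(240,166)]:
    X=R.T@(d[v,u]*(np.linalg.inv(K)@[u,v,1])-t); print(u,v,X.round(1))
for n in ["start_top","wash_bottle","amber_bottle","crucible_a"]:
    for r in viewer.mark_of("scene",n)[:2]: print(n,np.round(r["location"]),round(r["conf"],2))
im,d=viewer.capture("side"); cv2.imwrite("pics/side0.png",im)
for n in ["start_top","pellet"]:
    for r in viewer.mark_of("side",n)[:2]: print("side",n,np.round(r["location"]),round(r["conf"],2))
E
```

```text
wrist pellet 0.81 circ 592.5 -94.3 rad 21.2 mean [592.9 -94.4  46. ] px [230. 276.]
wrist bead 0.57 circ 602.4 50.8 rad 20.1 mean [602.5  50.7  46. ] px [234. 148.]
wrist well 0.61 circ 611.6 2.7 rad 172.1 mean [607.8   7.8  36. ] px [242. 181.]
[6.49995299e+02 1.26258338e-02 2.05463408e+02]
scene pellet 0.47 circ 595.3 -95.0 rad 21.2 mean [596.3 -94.8  46. ] px [252. 226.]
scene bead 0.44 circ 604.9 51.4 rad 22.2 mean [605.1  52.3  46. ] px [289. 261.]
277 243 [577.5 -20.   26.5]
238 168 [ 478.6 -285.3   50.2]
237 170 [ 489.7 -276.5   55.5]
240 166 [ 471.2 -284.4   54.1]
start_top [ 472. -286.   56.] 0.46
wash_bottle [ 668. -412.   -2.] 0.68
amber_bottle [ 561. -491.   -1.] 0.58
crucible_a [579. -14.   0.] 0.65
crucible_a [393. 349.   2.] 0.58
side start_top [ 475. -287.   52.] 0.59
side pellet [596. -92.  36.] 0.52
side pellet [ 669. -408.   -4.] 0.16
```

View pics/side0.png

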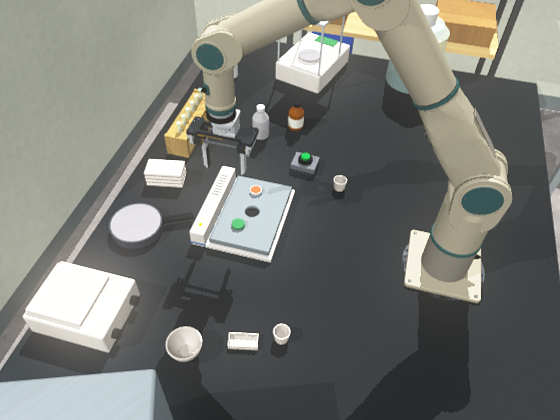

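The side view shows the pellet at (256,190), the well at (252,211), the button at (306,157) and a crucible nearby at (340,184). I'll get the well's mouth by a dark threshold inside the deck in the wrist picture.

```bash
python3 - <<'E'
from h import *
im=cv2.imread("pics/wrist0.png"); st=readout.observe()
g=cv2.cvtColor(im,cv2.COLOR_BGR2GRAY)
for th in (70,100,120):
    n,l,s,c=cv2.connectedComponentsWithStats((g<th).astype(np.uint8))
    m=(l==l[206,217]).astype(np.uint8); 
    k=max(cv2.findContours(m,0,1)[0],key=cv2.contourArea); h=cv2.convexHull(k)[:,0,:]
    W=np.array([world("wrist",u,v,36,st) for u,v in h],np.float32)
    e=cv2.fitEllipse(W[:,:2]); print(th,m.sum(),cv2.minEnclosingCircle(W[:,:2]),e)
# pellet: non-deck colour (bright rim/red)
hsv=cv2.cvtColor(im,cv2.COLOR_BGR2HSV); m=((hsv[...,1]>120)&((hsv[...,0]<15))).astype(np.uint8); m[:240]=0;m[310:]=0;m[:,:200]=0;m[:,270:]=0
k=max(cv2.findContours(m,0,1)[0],key=cv2.contourArea)[:,0,:]
W=np.array([world("wrist",u,v,46,st) for u,v in k],np.float32); print("face",cv2.fitEllipse(W[:,:2]))
# deck left and right edges
for v in (90,120,150,170,190,220):
    row=g[v].astype(int); u0=np.argmax(np.abs(np.diff(row[100:160])))+100; print(v,u0,world("wrist",u0,v,36,st).round(1)[:2])
E
```

```text
Traceback (most recent call last):
cv2.error: OpenCV(4.12.0) /io/opencv/modules/imgproc/src/shapedescr.cpp:356: error: (-215:Assertion failed) n >= 0 && (depth == CV_32F || depth == CV_32S) in function 'fitEllipseNoDirect'
```

```bash
cat > w.py <<'E'
from h import *
def fit(m,z,st):
    k=max(cv2.findContours(m,0,1)[0],key=cv2.contourArea); h=cv2.convexHull(k)[:,0,:]
    W=np.ascontiguousarray([world("wrist",u,v,z,st)[:2] for u,v in h],np.float32)
    return np.round(np.hstack(cv2.fitEllipse(W)),1)
E
python3 - <<'E'
from w import *
im=cv2.imread("pics/wrist0.png"); st=readout.observe()
g=cv2.cvtColor(im,cv2.COLOR_BGR2GRAY)
for th in (70,100,120):
    n,l,s,c=cv2.connectedComponentsWithStats((g<th).astype(np.uint8))
    print(th,fit((l==l[206,217]).astype(np.uint8),36,st))
hsv=cv2.cvtColor(im,cv2.COLOR_BGR2HSV); m=((hsv[...,1]>120)&((hsv[...,0]<15))).astype(np.uint8); m[:240]=0;m[310:]=0;m[:,:200]=0;m[:,270:]=0
print("face",fit(m,46,st))
E
```

```text
70 [580.5 -14.1  40.4  42.8  50.8]
100 [579.6 -15.1  43.7  44.4   5.3]
120 [579.5 -15.2  44.4  45.4 177.6]
face [592.2 -97.3  31.2  31.7  99. ]
```

Well at (579.5, −15.2), pellet at about (592, −97). I'll turn by −8.8° and move behind the pellet with a 30 mm gap to cradle it, staying high for now.

Call:
apply_moves(
  deltas=[
    [0.32,0,0,0,-0.098],
    [0.32,-0.0566,-0.032,0,0],
    [0.32,-0.0566,-0.032,0,0],
    [0.32,-0.0566,-0.032,0,0],
    [0.32,0,0,0.06,0],
    [0.32,0,0,0.06,0],
    [0.32,0,0,0,0],
    [0.32,0,0,0,0],
  ],
  grip_force=10,
)

```text
t: 2.35
position: [599.6, -136.9, 116.8]
eef_rot: [0.651, 0.759, 0.001, 0.001]
force: [-0.4, 0.4, -0.4]
width: 0.323
grip_force: 0.0
```

```bash
cat > look.py <<'E'
from w import *
import sys
st=readout.observe(); im,d=viewer.capture("wrist"); cv2.imwrite(f"pics/{sys.argv[1]}.png",im)
print("tcp",np.round(st["position"],1),"yawx",(Rn.from_quat(st["eef_rot"]).as_matrix()[:,0]).round(3),"F",np.round(st["force"],1),"w",round(st["width"]*94,1),"t",st["t"])
zf=float(sys.argv[2]) if len(sys.argv)>2 else 46
hsv=cv2.cvtColor(im,cv2.COLOR_BGR2HSV); m=((hsv[...,1]>120)&(hsv[...,0]<15)&(hsv[...,2]>100)).astype(np.uint8)
n,l,s,c=cv2.connectedComponentsWithStats(m)
i=1+np.argmax(s[1:,4]); print("face",fit((l==i).astype(np.uint8),zf,st),c[i].round(),s[i,4])
g=cv2.cvtColor(im,cv2.COLOR_BGR2GRAY); K=np.array(viewer.camera_params("wrist")["mtx"])
n,l,s,c=cv2.connectedComponentsWithStats((g<110).astype(np.uint8))
for i in range(1,n):
    if s[i,4]>500:
        w=world("wrist",*c[i],36,st)
        if abs(w[0]-580)<25 and abs(w[1]+15)<25: print("well",fit((l==i).astype(np.uint8),36,st),c[i].round(),s[i,4])
E
python3 look.py w1
```

```text
tcp [ 599.6 -136.9  116.8] yawx [-0.154  0.988 -0.001] F [-0.4  0.4 -0.4] w 30.3 t 2.35
face [592.1 -97.3  31.7  32.3 113.7] [278. 166.] 1333
well [578.7 -15.3  44.5  46.6  31.6] [277.  54.] 3118
```

View pics/w1.png

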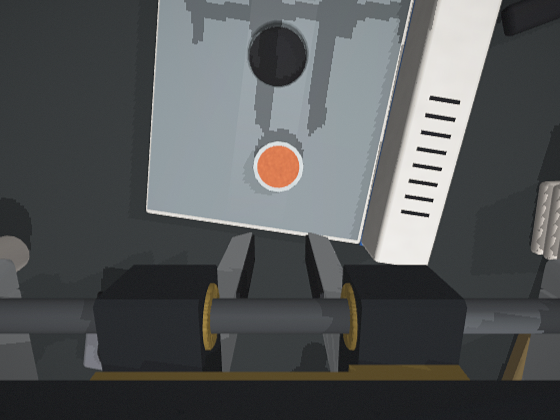

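The pellet (278,166) and well (277,54) line up with the finger gap. I'll correct 1.2 mm sideways and descend.

Call:
apply_moves(
  deltas=[
    [0.32,0,-0.0016,0.05,0],
    [0.32,0,0,0.03,0],
    [0.32,0,0,0.015,0],
    [0.32,0,0,0.005,0],
    [0.32,0,0,0,0],
    [0.32,0,0,0,0],
  ],
)

```text
t: 3.15
position: [598.0, -137.2, 41.5]
eef_rot: [0.651, 0.759, 0.0, 0.001]
force: [0.4, 0.1, -0.1]
width: 0.32
grip_force: 0.0
```

Call:
apply_moves(
  deltas=[
    [0.32,0,0,0.0025,0],
    [0.32,0.008,0,0,0],
    [0.32,0.008,0,0,0],
    [0.32,0.004,0,0,0],
    [0.32,0.004,0,0,0],
    [0.32,0.006,0,0,0],
    [0.32,0.006,0,0,0],
    [0.32,0.006,0,0,0],
    [0.32,0.006,0,0,0],
    [0.32,0.006,0,0,0],
    [0.32,0.006,0,0,0],
    [0.32,0.006,0,0,0],
    [0.32,0.006,0,0,0],
    [0.32,0.006,0,0,0],
    [0.32,0.006,0,0,0],
    [0.32,0.006,0,0,0],
    [0.32,0,0,0,0],
    [0.32,0,0,0,0],
  ],
)

```text
t: 5.4
position: [586.8, -70.4, 38.6]
eef_rot: [0.651, 0.759, -0.0, -0.0]
force: [-0.2, 0.2, 0.3]
width: 0.323
grip_force: 0.0
```

```bash
python3 look.py w2
```

```text
tcp [586.8 -70.4  38.6] yawx [-0.153  0.988  0.   ] F [-0.2  0.2  0.3] w 30.4 t 5.4
face [583.3 -48.5  32.   32.4 113.9] [279. 214.] 2584
```

View pics/w2.png

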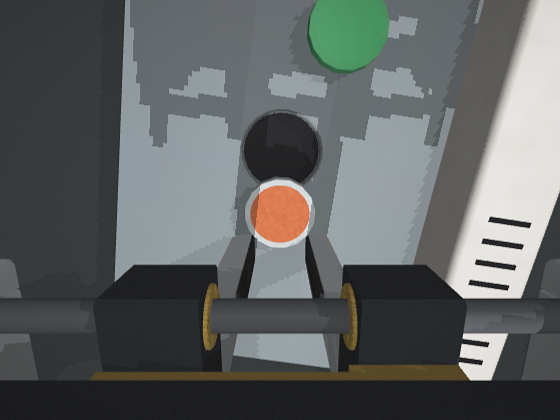

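The pellet sits in the cradle at (279,214), with the well just ahead at (282,148). I'll push the remaining ~32 mm slowly, with a 1 mm sideways correction.

Call:
apply_moves(
  deltas=[
    [0.32,0.004,0.0003,0,0],
    [0.32,0.004,0.0003,0,0],
    [0.32,0.004,0.0003,0,0],
    [0.32,0.004,0.0003,0,0],
    [0.32,0.004,0,0,0],
    [0.32,0.004,0,0,0],
    [0.32,0.004,0,0,0],
    [0.32,0.004,0,0,0],
    [0.32,0.004,0,0,0],
    [0.32,0.004,0,0,0],
    [0.32,0.003,0,0,0],
    [0.32,0,0,0,0],
    [0.32,0,0,0,0],
  ],
)

```text
t: 7.08
position: [582.8, -38.4, 38.6]
eef_rot: [0.651, 0.759, -0.0, -0.0]
force: [-0.8, -0.1, -0.1]
width: 0.317
grip_force: 0.0
```

```bash
python3 look.py w3 36
```

```text
tcp [582.8 -38.4  38.6] yawx [-0.153  0.988  0.   ] F [-0.8 -0.1 -0.1] w 29.8 t 7.075
face [579.3 -17.4  31.9  32.5 108.4] [279. 211.] 2323
well [ 663.5 -513.7  434.3 1573.7   10.1] [244. 229.] 149386
```

View pics/w3.png

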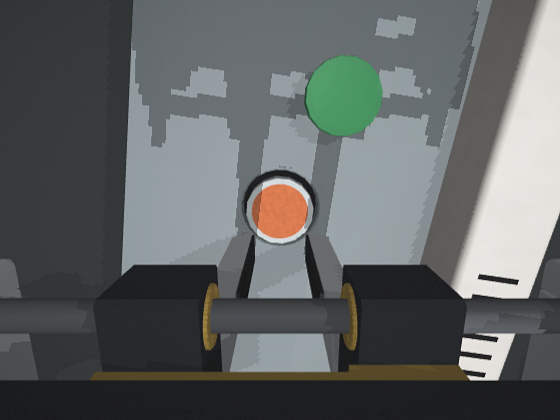

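The pellet appears to have dropped into the well (279,211): its face size matches deck height. I'll back off, rise and check flatness with the depth image.

Call:
apply_moves(
  deltas=[
    [0.32,-0.008,0,0,0],
    [0.32,-0.008,0,0,0],
    [0.32,-0.02,0,-0.03,0],
    [0.32,-0.02,0,-0.06,0],
    [0.15,0,0,-0.06,0],
    [0,0,0,0,0],
    [0,0,0,0,0],
    [0,0,0,0,0],
  ],
)

```text
t: 8.12
position: [588.1, -79.7, 149.6]
eef_rot: [0.651, 0.759, -0.001, -0.001]
force: [0.6, 0.6, 0.2]
width: 0.007
grip_force: 0.0
```

```bash
cat > flat.py <<'E'
from w import *
st=readout.observe(); im,d=viewer.capture("wrist"); p=viewer.camera_params("wrist")
K=np.array(p["mtx"]);W=np.eye(4); W[:3,:3]=Rn.from_quat(st["eef_rot"]).as_matrix(); W[:3,3]=st["position"]; T=W@np.array(p["hand_eye"])
v,u=np.mgrid[:420,:560]; P=(np.linalg.inv(K)@np.stack([u.ravel(),v.ravel(),np.ones(u.size)]))*d.ravel()
X=(T[:3,:3]@P).T+T[:3,3]
c=np.array([579.2,-15.3]); r=np.hypot(*(X[:,:2]-c).T); ok=d.ravel()>0
def pl(s):
    A=np.c_[X[s,:2]-c,np.ones(s.sum())]; k=np.linalg.lstsq(A,X[s,2],rcond=None)[0]; print(s.sum(),"slope",k[:2].round(3),"z",k[2].round(2),"std",(A@k-X[s,2]).std().round(2))
hsv=cv2.cvtColor(im,cv2.COLOR_BGR2HSV).reshape(-1,3); red=(hsv[:,1]>120)&(hsv[:,0]<15)&(hsv[:,2]>80)
pl(ok&red&(r<22)); pl(ok&(r>27)&(r<40)&(abs(X[:,2]-36)<6))
E
python3 look.py w4 36; python3 flat.py
python3 -c "
import cv2;i=cv2.imread('pics/w4.png');print(i.shape)"
```

```text
tcp [588.1 -79.7 149.6] yawx [-0.153  0.988  0.001] F [0.6 0.6 0.2] w 0.6 t 8.125
face [579.2 -17.5  31.5  32.3 107.7] [281. 136.] 1032
1024 slope [0.002 0.002] z 35.64 std 0.71
3504 slope [-0.001  0.001] z 35.43 std 0.73
(420, 560, 3)
```

View pics/w4.png

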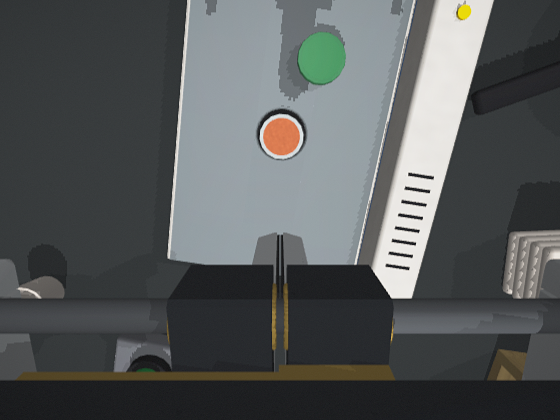

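The pellet is flat (slope ~0.002) and level with the deck, and the bead hasn't moved. Next I'll move towards the button, stopping short so the wrist camera can see it.

Call:
apply_moves(
  deltas=[
    [0,-0.0423,-0.0484,0,0],
    [0,-0.0423,-0.0484,0,0],
    [0,-0.0423,-0.0484,0,0],
    [0,-0.0423,-0.0484,0,0],
    [0,0,0,0,0],
    [0,0,0,0,0],
  ],
)

```text
t: 8.98
position: [465.6, -226.8, 150.7]
eef_rot: [0.651, 0.759, 0.0, -0.0]
force: [0.7, 0.0, 0.2]
width: 0.004
grip_force: 0.0
```

```bash
cat > btn.py <<'E'
from w import *
st=readout.observe(); im,d=viewer.capture("wrist"); cv2.imwrite("pics/b1.png",im)
tcp=np.array(st["position"]); R=Rn.from_quat(st["eef_rot"]).as_matrix(); print(tcp.round(1),R[:,0].round(3))
for r in viewer.mark_of("wrist","start_top")[:2]: print(np.round(r["location"],1),round(r["conf"],2))
hsv=cv2.cvtColor(im,cv2.COLOR_BGR2HSV); m=((hsv[...,1]>120)&(abs(hsv[...,0].astype(int)-65)<25)&(hsv[...,2]>60)).astype(np.uint8)
n,l,s,c=cv2.connectedComponentsWithStats(m)
p=viewer.camera_params("wrist");K=np.array(p["mtx"]);W=np.eye(4);W[:3,:3]=R;W[:3,3]=tcp;T=W@np.array(p["hand_eye"])
for i in range(1,n):
    if s[i,4]<300: continue
    uu,vv=c[i].astype(int); k=np.median(d[vv-3:vv+4,uu-3:uu+4]); z=(T@np.r_[np.linalg.inv(K)@[uu,vv,1]*k,1])[2]
    f=fit((l==i).astype(np.uint8),z,st); print(c[i].round(),s[i,4],"z",z.round(1),f,"tool delta/750",(R.T@(np.r_[f[:2],z]-tcp)/750).round(4))
E
python3 btn.py
```

```text
[ 465.6 -226.8  150.7] [-0.154  0.988  0.001]
```

View pics/b1.png

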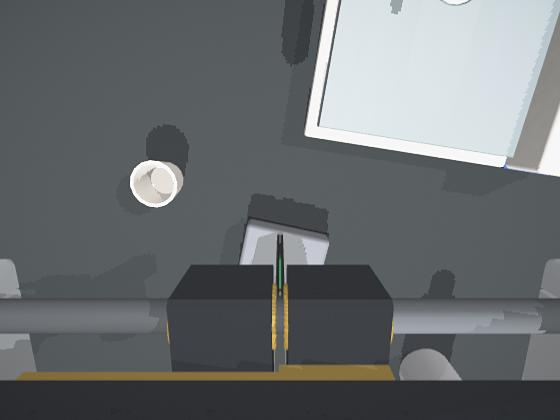

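The box edge shows at (285,235), but the gripper hides the button. I'll back off 100 mm to see it.

Call:
apply_moves(
  deltas=[
    [0,-0.0667,0,0,0],
    [0,-0.0667,0,0,0],
    [0,0,0,0,0],
    [0,0,0,0,0],
  ],
)

```text
t: 9.57
position: [481.2, -324.5, 150.6]
eef_rot: [0.65, 0.76, 0.0, -0.001]
force: [-0.2, 0.3, 0.4]
width: 0.004
grip_force: 0.0
```

```bash
python3 btn.py
```

```text
[ 481.2 -324.5  150.6] [-0.155  0.988  0.002]
[ 475.6 -283.7   52.4] 0.57
[281. 168.] 1022 z 51.4 [ 476.8 -288.9   30.8   31.7   11.6] tool delta/750 [0.0475 0.0017 0.1324]
```

View pics/b1.png

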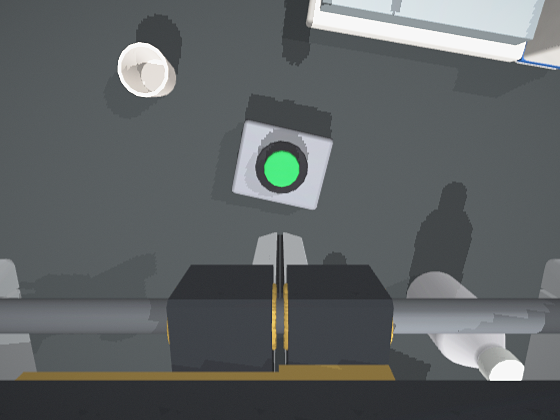

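The button is at (281,168), world (477, −289, 51.5), with a consistent diameter of 31 mm. I'll move over it and come down to just above.

Call:
apply_moves(
  deltas=[
    [0,0.0475,0.0017,0,0],
    [0,0,0,0.05,0],
    [0,0,0,0.045,0],
    [0,0,0,0.025,0],
    [0,0,0,0.005,0],
    [0,0,0,0,0],
    [0,0,0,0,0],
  ],
)

```text
t: 10.55
position: [477.1, -291.0, 58.3]
eef_rot: [0.651, 0.76, 0.0, 0.001]
force: [-0.5, -0.2, -0.1]
width: 0.003
grip_force: 0.0
```

Call:
apply_moves(
  deltas=[
    [0,0,0,0.004,0],
    [0,0,0,0.003,0],
    [0,0,0,0.003,0],
    [0,0,0,0,0],
    [0,0,0,0,0],
  ],
)

```text
t: 11.18
position: [476.5, -291.1, 50.0]
eef_rot: [0.651, 0.759, 0.0, 0.0]
force: [0.1, -0.1, 2.8]
width: 0.003
grip_force: 1.3
```

Contact is made at 2.8 N. I'll press on in small steps to the bottom.

Call:
apply_moves(
  deltas=[
    [0,0,0,0.002,0],
    [0,0,0,0.002,0],
    [0,0,0,0,0],
    [0,0,0,0,0],
  ],
)

```text
t: 11.68
position: [476.5, -291.1, 46.9]
eef_rot: [0.651, 0.759, 0.0, 0.0]
force: [-0.4, 0.5, 4.6]
width: 0.003
grip_force: 2.2
```

Call:
apply_moves(
  deltas=[
    [0,0,0,0.002,0],
    [0,0,0,0.001,0],
    [0,0,0,0,0],
    [0,0,0,0,0],
  ],
)

```text
t: 12.18
position: [476.5, -291.1, 46.0]
eef_rot: [0.651, 0.759, 0.0, 0.0]
force: [-2.4, 2.1, 16.4]
width: 0.008
grip_force: 8.4
```

The force jumped to 16 N at a hard stop, so the button is fully down. I'll let go and rise.

Call:
apply_moves(
  deltas=[
    [0,0,0,-0.01,0],
    [0,0,0,-0.02,0],
    [0,0,0,-0.05,0],
    [0,0,0,-0.06,0],
    [0,0,0,0,0],
    [0,0,0,0,0],
  ],
)

```text
t: 12.92
position: [475.7, -290.5, 149.2]
eef_rot: [0.651, 0.759, -0.0, -0.001]
force: [-0.1, 0.2, -0.0]
width: 0.005
grip_force: 0.0
```

```bash
python3 - <<'E'
from h import *
im,d=viewer.capture("scene"); cv2.imwrite("pics/end.png",im[100:330,120:460])
for n in ["pellet","bead","start_top"]:
    for r in viewer.mark_of("scene",n)[:1]: print(n,np.round(r["location"]),round(r["conf"],2))
E
```

```text
pellet [580. -16.  28.] 0.47
bead [602.  48.  36.] 0.71
start_top [ 475. -286.   55.] 0.49
```

View pics/end.png

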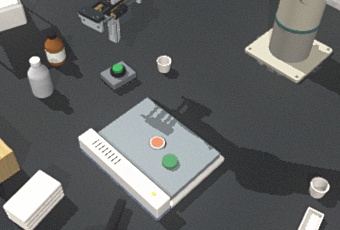

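In this crop the pellet sits in the well at (157,143), the bead is unmoved at (170,161), and the button is released at (118,70) with the gripper clear.

```bash
python3 -c "
from plant import bot; print(bot.finish_job())"
```

```text
the job is handed in; nothing more can be done
None
```

I slid the pellet into the well, where it lies flat and flush, then pressed the green start button to its stop (about 16 N) and let go; the bead stayed where it was, and the job is handed in at about 13 s (no verdict returned).

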